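# Find and release the latched mode key

### The job

One of the four identical keys on the tester's control box is latched down. With shut fingertips tap all four lightly, one after another along the row starting at the yellow dot, without releasing the latch, to find which one it is; then press that key right in and let it go, so that it springs up and all four keys stand level. Press none of the other keys in beyond a light tap, pick nothing up, and leave the dial gauge, the brass weight and the calculator where they stand.

Things in the scene. Friction and masses are not known exactly. Their poses are not given: they have to be found in the camera images.
- panel: Mid-grey control box of a fabric tester, screwed to the bench: 115 mm (its x) by 250 mm (its y), flat top 45 mm above the bench, all solid. Origin: centre of its underside; z up. A row of four identical off-white keys runs along its y axis on a dark strip. Any one of the keys, and only one, starts latched down; it looks the same, only 2.5 mm lower.
- dot (a point): Yellow dot, 16 mm across, on the box's top, beyond the end of the key row: at x = 0, y = +115 mm of the box. It marks the end where counting begins. This point: its centre, on the top.
- key1: The first key from the yellow dot, at x = 0, y = +75 mm of the box (keys 50 mm apart, 22 mm gaps). Origin: centre of the cap's top face; z up. Cap 28 x 28 mm, flat top. Up, its top is 55 mm above the bench (10 mm above the box); latched, 52.5 mm. It moves straight down, 6.5 mm in all from up. All four keys are alike in everything told of any of them.
- key2: The second key from the yellow dot, at x = 0, y = +25 mm of the box (keys 50 mm apart, 22 mm gaps). Origin: centre of the cap's top face; z up. An up key begins to give at 2.5 N, then yields 1 mm for each further 0.8 N (7.7 N at its stop, 6.5 mm down), and springs back when let go. A light tap pushes it down no more than 1 or 2 mm.
- key3: The third key from the yellow dot, at x = 0, y = -25 mm of the box (keys 50 mm apart, 22 mm gaps). Origin: centre of the cap's top face; z up. If latched, it feels solid up to 4.5 N; pressed 2 mm or more below its latched height (about 6 N; its stop is 4 mm below) the latch lets go, and when the finger lifts it springs up level with the others.
- key4: The fourth key from the yellow dot, at x = 0, y = -75 mm of the box (keys 50 mm apart, 22 mm gaps). Origin: centre of the cap's top face; z up. Released or up keys do not latch again when pressed. A light tap on the latched key (under 4 N) does not release it.
- gauge: Dark red dial thickness gauge, loose, 0.45 kg: base 75 x 50 mm, 132 mm high to the top of its round dial. Origin: centre of its underside. Stands 215 to 245 mm from the box's centre, past the end of the box away from the dot. To be left alone.
- weight: Brass cylinder weight with a small knob, loose, 0.5 kg: 42 mm across, 60 mm high. Origin: centre of its underside. Stands 190 to 230 mm from the box's centre, past the end of the box that has the dot. To be left alone.
- calculator: Black desk calculator, loose, 0.18 kg: slab 110 x 150 x 18 mm with small buttons. Origin: centre of its underside. Lies 160 to 185 mm beyond the box's centre, on the side away from the robot. To be left alone.

How it is judged:
On the way, in this order (a step that is already met when the one before it is completed fails the run):
1. key 1 from the yellow dot is touched by the fingers (contact force between the fingers and key1 above 0.3 N), for 0.02 s.
2. key 2 from the yellow dot is touched by the fingers (contact force between the fingers and key2 above 0.3 N), for 0.02 s.
3. key 3 from the yellow dot is touched by the fingers (contact force between the fingers and key3 above 0.3 N), for 0.02 s.
4. key 4 from the yellow dot is touched by the fingers (contact force between the fingers and key4 above 0.3 N), for 0.02 s.
5. the taps were light: the fingers are off the keys and the latched key is still down (contact force between the fingers and key1 below 0.1 N and contact force between the fingers and key2 below 0.1 N and contact force between the fingers and key3 below 0.1 N and contact force between the fingers and key4 below 0.1 N and z of any of key1, key2, key3, key4 in the frame of panel below 0.0532 m), for 0.1 s.
6. the latched key is pressed in with the fingers, past its latch (((z of key1 in the frame of panel below 0.0505 m and contact force between the fingers and key1 above 0.3 N) or (z of key2 in the frame of panel below 0.0505 m and contact force between the fingers and key2 above 0.3 N) or (z of key3 in the frame of panel below 0.0505 m and contact force between the fingers and key3 above 0.3 N) or (z of key4 in the frame of panel below 0.0505 m and contact force between the fingers and key4 above 0.3 N))), for 0.02 s.
At the end, for the whole second after the job is handed in: All four key tops stand within 1 mm of the up level (55 mm above the bench) and at rest; the gauge, weight and calculator are within 20 mm of where they began, at rest (z of each of key1, key2, key3, key4 in the frame of panel above 0.054 m and linear speed of each of key1, key2, key3, key4 below 0.01 m/s and distance of each of gauge, weight, calculator from where it was at the start of the episode below 0.02 m and linear speed of each of gauge, weight, calculator below 0.02 m/s); the robot touches nothing.
It fails at once if a key that was not latched is pressed in more than 4.5 mm (more than a light tap) ((distance of key1 from where it was at the start of the episode above 0.0045 m and z of key1 in the frame of panel below 0.051 m) or (distance of key2 from where it was at the start of the episode above 0.0045 m and z of key2 in the frame of panel below 0.051 m) or (distance of key3 from where it was at the start of the episode above 0.0045 m and z of key3 in the frame of panel below 0.051 m) or (distance of key4 from where it was at the start of the episode above 0.0045 m and z of key4 in the frame of panel below 0.051 m)).
It fails at once if the dial gauge is shoved (more than 20 mm), lifted (more than 10 mm) or tipped (distance of gauge from where it was at the start of the episode above 0.02 m or height (world z) of gauge above 0.01 m or angle between gauge's own z axis and vertical above 0.35 rad).
It fails at once if the brass weight is shoved (more than 20 mm), lifted (more than 10 mm) or tipped (distance of weight from where it was at the start of the episode above 0.02 m or height (world z) of weight above 0.01 m or angle between weight's own z axis and vertical above 0.35 rad).
It fails at once if the calculator is shoved (more than 20 mm), lifted (more than 10 mm) or tipped (distance of calculator from where it was at the start of the episode above 0.02 m or height (world z) of calculator above 0.01 m or angle between calculator's own z axis and vertical above 0.35 rad).
It also fails if it takes over 48 s, if anything falls off the work surface, if the arm or the gripper's body presses on something with over 40 N, if the wrist force passes 120 N, or if a joint passes its speed limit or range.

### The arm

A 6-joint arm with a two-finger parallel gripper is mounted at the origin on the work surface. World frame = base frame: x ahead of the robot, y to its left, z up, the work surface at z = 0. Lengths are in m, angles in rad, forces in N, time in s.
With the tool pointing down it reaches from about 0.25 to 0.725 m from the base axis. Payload 4 kg.
Tool frame: the origin (TCP) lies at the very end of the fingers, on their centre line; the grasp point (between the pads) lies 19 mm behind it; x points along the fingers, z is the direction in which the jaws open and shut, and the axes are right-handed (so a half turn about x gives the same grasp; the last joint's range is limited). The gripper opens to 85 mm and grips with 20 to 120 N. Pads are 22 mm wide; open, the fingers measure 114 mm over their backs; the gripper's body (76 mm by 85 mm) begins 54 mm behind the grasp point. The pads swing forward as they close: fully open they stand 13 mm farther back than shut.
Start: joints at [-1.166, 0.241, 0.005, 1.335, 0, 1.571], TCP at [0.197, -0.46, 0.231] pointing down, gripper open.
Joint ranges: [-2.72, 2.72], [-1.05, 1.87], [-1.09, 1.28], [-1.99, 2.15], [-1.42, 1.44], [-3.14, 3.14]. Speed limits (rad/s): [2.79, 2.79, 3.14, 3.14, 3.14, 3.14].

### API

Orientations are given as a unit quaternion [x, y, z, w].
In Python, from workcell import bot gives the robot as it stands.
- The arm moves only by the tool step_arm, never from a script. Its argument "series" is a list of rows, each an object of numbers: "x", "y", "z": the shift along the world's x, y, z in cm; "twist": the turn about the world's z in degrees; "jaw": the finger opening in cm, from 0 to 8.54. In form: [{"x": .., "y": .., "z": .., "twist": .., "jaw": ..}, ...]. A call has 1 to 10 rows; each row is the pose to reach, as a shift and turn from the pose measured when the call began; what a row does not reach only later rows make up. A row lasts 1/12 s, in which the tool goes at most 41.7 mm and 7.16 degrees, less where a joint would pass 70% of its speed; a pose out of reach is approached as far as the arm can. A call with a gripper value outside its range is refused whole. The fingers move at their own pace and stop on an object; the grip force is fixed at half the most. Time passes only in rows, so rows that repeat a pose let the fingers close. It gives the time, the measured TCP pose, the force and the opening at its end, in the units of the state.
- bot.get_obs(): the state, without advancing time (a new reading comes with each control period).
- bot.camera(name): name is "scene" or "side" or "wrist"; returns (picture, depth): 420x560x3 uint8, red, green, blue; 420x560 float32, m along the optical axis (not along the pixel's ray), 0 where there is no reading.
- bot.camera_info(name): a dict with "camera_matrix" (3x3 intrinsics, pixels), "R" (3x3) and "t" (3): a world point X has camera coordinates R X + t; the wrist camera has in their place "mount" (4x4, takes a point from camera to tool coordinates, whose origin is the TCP and whose axes are the tool frame's). Camera axes: x right, y down, z forward; pixel columns grow to the right and rows downward; lengths in m; the calibration is good to about 2 mm. A picture is of the moment at which its call begins: read the wrist's pose just before it. camera_info takes no time and is no camera call.
- bot.job_done(): hands the job in, once; it reports no verdict.
The state is a dict: "clock": time; "joint_pos": joint angles; "joint_vel": joint speeds; "tau": joint torques, N m; "eef_pos": TCP position; "tool_rot": TCP orientation; "ft_force": force on the tool from outside, world axes, zero at the start; "ft_torque": the same for the moment, N m; "grip_width": finger opening in m.
Only numpy, scipy, OpenCV 4.12 (cv2) and the standard library are available. Lean on these libraries where they do the work, as an engineer would, in place of code of your own. Each camera call takes 0.05 s, during which the arm holds its last target.

## Working session

There is one attempt and no reset: what is moved stays moved. The work goes in short steps, Python scripts to look and compute and a tool call to move; the robot and the scene stay as the last step left them, time stands still between calls to the robot, and variables do not carry over. Pictures are saved under pics/ and viewed, and the job is handed in when it is done.

Besides the shell and the picture viewer there is one more tool, called after "Call:" as name(argument=value, ...) on one line, values as JSON. step_arm: Moves the arm, as the interface text tells. Its arguments: {"type":"object","properties":{"series":{"type":"array","items":{"type":"object","properties":{"x":{"type":"number"},"y":{"type":"number"},"z":{"type":"number"},"twist":{"type":"number"},"jaw":{"type":"number"}}}}},"required":["series"]}

```bash
mkdir -p pics; python3 - <<'E'
from workcell import bot
import cv2,numpy as np
o=bot.get_obs();print(o)
for n in ["scene","side"]:
    p,d=bot.camera(n);cv2.imwrite(f"pics/{n}0.png",p[:,:,::-1]);np.savez(f"{n}0.npz",p=p,d=d)
    print(n,bot.camera_info(n))
print(bot.camera_info("wrist"))
E
```

```text
{'clock': 0.0, 'joint_pos': array([-1.16600259e+00,  2.41429746e-01,  3.73528594e-03,  1.33517711e+00,
        8.87299477e-06,  1.57077207e+00]), 'joint_vel': array([-0.00111296,  0.00233913, -0.00104042, -0.000433  ,  0.00105932,
        0.00199306]), 'tau': array([-5.72723766e-04, -3.72315860e+01,  2.52408779e+01,  1.67822727e-02,
       -2.31376298e-04, -3.64970006e-06]), 'eef_pos': array([ 0.1966737 , -0.45902277,  0.23040879]), 'tool_rot': array([ 0.38968405,  0.5909179 , -0.38887094,  0.58969634]), 'ft_force': array([ 0.13094496,  0.18545302, -0.66709033]), 'ft_torque': array([-0.01123153, -0.02319053, -0.00579337]), 'grip_width': 0.08545673080133502}
scene {'camera_matrix': array([[487.17019815,   0.        , 277.72798093],
       [  0.        , 487.17019815, 213.72473997],
       [  0.        ,   0.        ,   1.        ]]), 'R': array([[ 0.25822728,  0.96607698, -0.00373265],
       [ 0.57298257, -0.1562637 , -0.80453256],
       [-0.77782366,  0.20561351, -0.59389682]]), 't': array([-0.19085283, -0.276169  ,  1.39141514])}
side {'camera_matrix': array([[431.10932109,   0.  
[... 154 characters left out ...]
0.22598432,  0.01451645],
       [-0.14651048, -0.67776451, -0.72053449],
       [ 0.17266823,  0.69969019, -0.69326714]]), 't': array([-0.59341011,  0.15504916,  0.76559724])}
{'camera_matrix': array([[310.93229908,   0.        , 284.3937282 ],
       [  0.        , 310.93229908, 210.61600961],
       [  0.        ,   0.        ,   1.        ]]), 'mount': array([[-2.23195526e-04, -3.16956395e-01,  9.48440085e-01,
        -1.43290742e-01],
       [ 3.24978976e-04, -9.48440081e-01, -3.16956317e-01,
         8.18062855e-02],
       [ 9.99999922e-01,  2.37479856e-04,  3.14691747e-04,
        -1.51642943e-04],
       [ 0.00000000e+00,  0.00000000e+00,  0.00000000e+00,
         1.00000000e+00]])}
```

View pics/scene0.png

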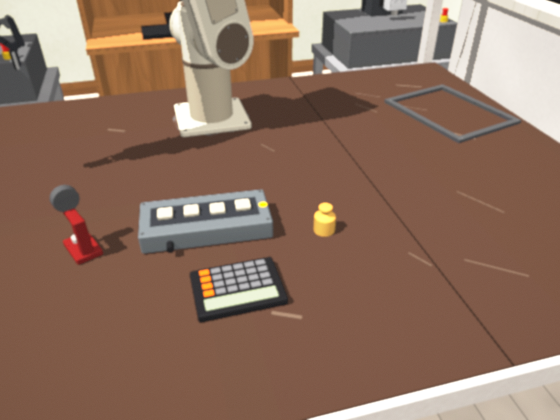

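View pics/side0.png

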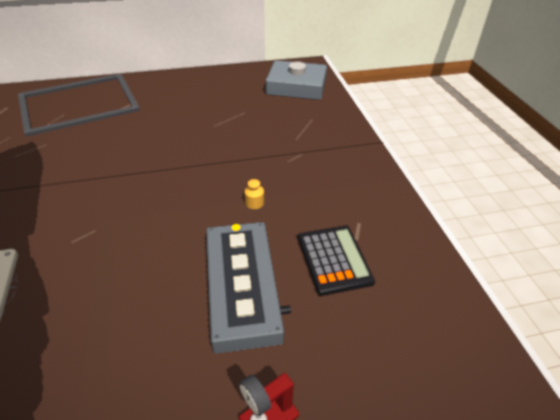

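The scene view shows the box with the dot at (263,205) and the keys at x≈243, 217, 191 and 165, running from the dot towards the gauge. The side view has the dot at (236,228) and the keys below it, down to (245,307).

```bash
cat > h.py <<'E'
from workcell import bot
import cv2,numpy as np
def ray(n,u,v,z):
    c=bot.camera_info(n);K,R,t=c["camera_matrix"],c["R"],c["t"]
    C=-R.T@t; d=R.T@np.linalg.inv(K)@np.array([u,v,1.]); return C+d*(z-C[2])/d[2]
E
python3 - <<'E'
from h import *
D={}
for n,box in [("scene",(130,185,275,255)),("side",(200,215,290,350))]:
    f=np.load(n+"0.npz");p=f["p"];d=f["d"]
    hsv=cv2.cvtColor(p,cv2.COLOR_RGB2HSV)
    roi=np.zeros(p.shape[:2],np.uint8);x0,y0,x1,y1=box;roi[y0:y1,x0:x1]=1
    for name,m in [("key",(hsv[...,2]>185)&(hsv[...,1]<70)),("dot",(hsv[...,1]>150)&(hsv[...,2]>150)&(hsv[...,0]>20)&(hsv[...,0]<40))]:
        k,l,s,c=cv2.connectedComponentsWithStats((m&(roi>0)).astype(np.uint8))
        for i in range(1,k):
            if s[i,4]<15: continue
            u,v=c[i];P=ray(n,u,v,0.055 if name=="key" else .045)
            C=bot.camera_info(n);dd=d[l==i];dd=np.median(dd[dd>0])
            Xc=np.linalg.inv(C["camera_matrix"])@[u,v,1]*dd
            W=C["R"].T@(Xc-C["t"])
            print(n,name,s[i],c[i].round(1),P.round(4),"depth",W.round(4))
E
```

```text
scene key [234 198  17  12 164] [242.  203.5] [ 0.5206 -0.0135  0.055 ] depth [ 0.5201 -0.0134  0.0546]
scene key [209 202  16  12 162] [216.7 207.4] [ 0.5206 -0.0634  0.055 ] depth [ 0.5175 -0.063   0.0528]
scene key [183 204  16  12 169] [190.5 209.3] [ 0.5135 -0.1129  0.055 ] depth [ 0.5134 -0.1129  0.0549]
scene key [157 206  16  13 175] [164.4 212.2] [ 0.5098 -0.1622  0.055 ] depth [ 0.5097 -0.1622  0.0549]
scene dot [259 202   9   5  28] [263.  204.1] [0.5197 0.0287 0.045 ] depth [0.5215 0.0282 0.0463]
side key [230 234  15  13 171] [237.  239.9] [ 0.5167 -0.015   0.055 ] depth [ 0.5167 -0.015   0.055 ]
side key [232 255  16  14 189] [239.3 261.2] [ 0.513  -0.0668  0.055 ] depth [ 0.5132 -0.0646  0.0524]
side key [234 276  17  15 217] [241.7 282.7] [ 0.5097 -0.1147  0.055 ] depth [ 0.5097 -0.1149  0.0553]
side key [236 299  18  17 250] [244.5 307.2] [ 0.5064 -0.1643  0.055 ] depth [ 0.5063 -0.1647  0.0556]
side dot [232 224   8   7  48] [235.5 226.8] [0.52   0.0294 0.045 ] depth [0.5199 0.0283 0.0461]
```

Both views put the key centres 50 mm apart, with key 1 at about (0.519, -0.014) and key 4 at about (0.508, -0.163). Depth hints that key 2 is the low one. Next I shut the fingers and hover over key 1.

Call:
step_arm(series=[{"x": 2.3,"y": 3.2,"z": 0,"jaw": 0},{"x": 4.6,"y": 6.4,"z": 0,"jaw": 0},{"x": 6.9,"y": 9.5,"z": 0,"jaw": 0},{"x": 9.2,"y": 12.7,"z": 0,"jaw": 0},{"x": 11.5,"y": 15.9,"z": 0,"jaw": 0},{"x": 13.8,"y": 19.1,"z": 0,"jaw": 0},{"x": 16.1,"y": 22.3,"z": 0,"jaw": 0},{"x": 18.4,"y": 25.4,"z": 0,"jaw": 0},{"x": 20.7,"y": 28.6,"z": 0,"jaw": 0},{"x": 23,"y": 31.8,"z": 0,"jaw": 0}])

```text
$.series[0]: bad value
```

Call:
step_arm(series=[{"x": 2.3,"y": 3.2,"z": 0,"twist": 0,"jaw": 0},{"x": 4.6,"y": 6.4,"z": 0,"twist": 0,"jaw": 0},{"x": 6.9,"y": 9.5,"z": 0,"twist": 0,"jaw": 0},{"x": 9.2,"y": 12.7,"z": 0,"twist": 0,"jaw": 0},{"x": 11.5,"y": 15.9,"z": 0,"twist": 0,"jaw": 0},{"x": 13.8,"y": 19.1,"z": 0,"twist": 0,"jaw": 0},{"x": 16.1,"y": 22.3,"z": 0,"twist": 0,"jaw": 0},{"x": 18.4,"y": 25.4,"z": 0,"twist": 0,"jaw": 0},{"x": 20.7,"y": 28.6,"z": 0,"twist": 0,"jaw": 0},{"x": 23,"y": 31.8,"z": 0,"twist": 0,"jaw": 0}])

```text
clock: 0.93
eef_pos: [0.4272, -0.1392, 0.2303]
tool_rot: [0.39, 0.591, -0.389, 0.59]
ft_force: [-0.0, -0.8, -0.3]
grip_width: -0.0002
```

Call:
step_arm(series=[{"x": 2.3,"y": 3.1,"z": 0,"twist": 0,"jaw": 0},{"x": 4.6,"y": 6.2,"z": 0,"twist": 0,"jaw": 0},{"x": 6.9,"y": 9.4,"z": 0,"twist": 0,"jaw": 0},{"x": 9.1,"y": 12.5,"z": 0,"twist": 0,"jaw": 0},{"x": 9.1,"y": 12.5,"z": -4,"twist": 0,"jaw": 0},{"x": 9.1,"y": 12.5,"z": -8,"twist": 0,"jaw": 0},{"x": 9.1,"y": 12.5,"z": -12,"twist": 0,"jaw": 0},{"x": 9.1,"y": 12.5,"z": -15,"twist": 0,"jaw": 0},{"x": 9.1,"y": 12.5,"z": -15,"twist": 0,"jaw": 0},{"x": 9.1,"y": 12.5,"z": -15,"twist": 0,"jaw": 0}])

```text
clock: 1.77
eef_pos: [0.5163, -0.0141, 0.0788]
tool_rot: [0.389, 0.593, -0.39, 0.588]
ft_force: [0.8, -0.7, 0.2]
grip_width: -0.0002
```

```bash
python3 - <<'E'
from h import *
o=bot.get_obs();print(o["clock"],o["eef_pos"],o["ft_force"])
p,d=bot.camera("side");s=p[180:360,160:340];cv2.imwrite("pics/s1.png",cv2.resize(s,None,fx=3,fy=3)[:,:,::-1])
E
```

```text
1.7667 [ 0.51628893 -0.01411262  0.07876685] [ 0.79381327 -0.74255555  0.22698904]
```

View pics/s1.png

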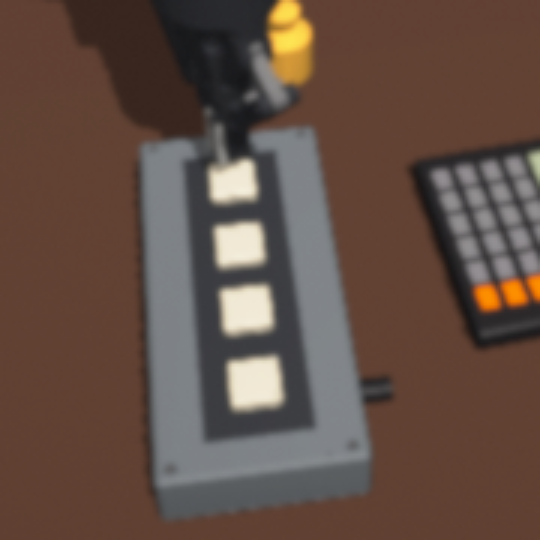

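The tip hovers above key 1, whose cap sits at about (232,180) in the crop. I now descend gently.

Call:
step_arm(series=[{"x": 0.2,"y": 0,"z": -1,"twist": 0,"jaw": 0},{"x": 0.2,"y": 0,"z": -1.9,"twist": 0,"jaw": 0},{"x": 0.2,"y": 0,"z": -2.1,"twist": 0,"jaw": 0},{"x": 0.2,"y": 0,"z": -2.1,"twist": 0,"jaw": 0},{"x": 0.2,"y": 0,"z": -2.1,"twist": 0,"jaw": 0}])

```text
clock: 2.23
eef_pos: [0.5206, -0.0143, 0.0602]
tool_rot: [0.39, 0.591, -0.389, 0.59]
ft_force: [-0.1, -0.7, 0.3]
grip_width: -0.0
```

Call:
step_arm(series=[{"x": 0,"y": 0,"z": -0.1,"twist": 0,"jaw": 0},{"x": 0,"y": 0,"z": -0.1,"twist": 0,"jaw": 0}])

```text
clock: 2.4
eef_pos: [0.5209, -0.0144, 0.0596]
tool_rot: [0.39, 0.591, -0.389, 0.59]
ft_force: [-0.8, -0.6, -0.3]
grip_width: -0.0002
```

Call:
step_arm(series=[{"x": 0,"y": 0,"z": -0.1,"twist": 0,"jaw": 0},{"x": 0,"y": 0,"z": -0.1,"twist": 0,"jaw": 0}])

```text
clock: 2.57
eef_pos: [0.521, -0.0144, 0.0588]
tool_rot: [0.39, 0.591, -0.389, 0.59]
ft_force: [-0.0, -0.4, -0.2]
grip_width: -0.0001
```

Call:
step_arm(series=[{"x": -0.1,"y": 0,"z": -0.15,"twist": 0,"jaw": 0},{"x": -0.1,"y": 0,"z": -0.2,"twist": 0,"jaw": 0},{"x": -0.1,"y": 0,"z": -0.2,"twist": 0,"jaw": 0}])

```text
clock: 2.82
eef_pos: [0.5197, -0.0144, 0.0565]
tool_rot: [0.39, 0.591, -0.389, 0.59]
ft_force: [-0.0, -0.0, 0.4]
grip_width: 0.0001
```

Call:
step_arm(series=[{"x": 0,"y": 0,"z": -0.1,"twist": 0,"jaw": 0},{"x": 0,"y": 0,"z": -0.1,"twist": 0,"jaw": 0}])

```text
clock: 2.98
eef_pos: [0.5196, -0.0144, 0.0553]
tool_rot: [0.39, 0.591, -0.389, 0.59]
ft_force: [0.4, -0.6, -0.1]
grip_width: 0.0006
```

Call:
step_arm(series=[{"x": 0,"y": 0,"z": -0.08,"twist": 0,"jaw": 0},{"x": 0,"y": 0,"z": -0.08,"twist": 0,"jaw": 0},{"x": 0,"y": 0,"z": -0.08,"twist": 0,"jaw": 0}])

```text
clock: 3.23
eef_pos: [0.5197, -0.0143, 0.0548]
tool_rot: [0.39, 0.591, -0.389, 0.59]
ft_force: [0.1, 0.7, 2.3]
grip_width: -0.0003
```

Call:
step_arm(series=[{"x": 0,"y": 0,"z": -0.08,"twist": 0,"jaw": 0},{"x": 0,"y": 0,"z": -0.08,"twist": 0,"jaw": 0},{"x": 0,"y": 0,"z": -0.08,"twist": 0,"jaw": 0}])

```text
clock: 3.48
eef_pos: [0.5196, -0.0143, 0.0541]
tool_rot: [0.39, 0.591, -0.389, 0.59]
ft_force: [-1.1, 0.2, 3.5]
grip_width: 0.0001
```

Key 1 gave about 1 mm at 3 N from a 55 mm contact height, so it is up. On to key 2.

Call:
step_arm(series=[{"x": 0,"y": 0,"z": 1.5,"twist": 0,"jaw": 0},{"x": -0.1,"y": -1.5,"z": 1.5,"twist": 0,"jaw": 0},{"x": -0.4,"y": -5,"z": 1.5,"twist": 0,"jaw": 0},{"x": -0.4,"y": -5,"z": 1.0,"twist": 0,"jaw": 0},{"x": -0.4,"y": -5,"z": 0.5,"twist": 0,"jaw": 0},{"x": -0.4,"y": -5,"z": 0.4,"twist": 0,"jaw": 0},{"x": -0.4,"y": -5,"z": 0.3,"twist": 0,"jaw": 0},{"x": -0.4,"y": -5,"z": 0.3,"twist": 0,"jaw": 0}])

```text
clock: 4.15
eef_pos: [0.5153, -0.0635, 0.0565]
tool_rot: [0.389, 0.591, -0.389, 0.59]
ft_force: [-0.1, 1.0, -0.3]
grip_width: 0.0001
```

Call:
step_arm(series=[{"x": 0,"y": 0,"z": -0.1,"twist": 0,"jaw": 0},{"x": 0,"y": 0,"z": -0.1,"twist": 0,"jaw": 0},{"x": 0,"y": 0,"z": -0.1,"twist": 0,"jaw": 0}])

```text
clock: 4.4
eef_pos: [0.5154, -0.063, 0.0555]
tool_rot: [0.389, 0.592, -0.388, 0.59]
ft_force: [-0.3, -0.0, -0.3]
grip_width: 0.0
```

Call:
step_arm(series=[{"x": 0,"y": 0,"z": -0.1,"twist": 0,"jaw": 0},{"x": 0,"y": 0,"z": -0.1,"twist": 0,"jaw": 0},{"x": 0,"y": 0,"z": -0.1,"twist": 0,"jaw": 0}])

```text
clock: 4.65
eef_pos: [0.5154, -0.0629, 0.0545]
tool_rot: [0.389, 0.592, -0.388, 0.59]
ft_force: [0.0, -0.9, -0.0]
grip_width: 0.0002
```

Call:
step_arm(series=[{"x": 0,"y": 0,"z": -0.1,"twist": 0,"jaw": 0},{"x": 0,"y": 0,"z": -0.1,"twist": 0,"jaw": 0},{"x": 0,"y": 0,"z": -0.1,"twist": 0,"jaw": 0}])

```text
clock: 4.9
eef_pos: [0.5153, -0.0629, 0.0535]
tool_rot: [0.389, 0.592, -0.388, 0.59]
ft_force: [0.7, -0.1, -0.4]
grip_width: 0.0
```

Call:
step_arm(series=[{"x": 0,"y": 0,"z": -0.08,"twist": 0,"jaw": 0},{"x": 0,"y": 0,"z": -0.08,"twist": 0,"jaw": 0},{"x": 0,"y": 0,"z": -0.08,"twist": 0,"jaw": 0}])

```text
clock: 5.15
eef_pos: [0.5155, -0.063, 0.0528]
tool_rot: [0.389, 0.591, -0.388, 0.59]
ft_force: [0.3, -0.3, 0.4]
grip_width: 0.0002
```

Call:
step_arm(series=[{"x": 0,"y": 0,"z": -0.06,"twist": 0,"jaw": 0},{"x": 0,"y": 0,"z": -0.06,"twist": 0,"jaw": 0},{"x": 0,"y": 0,"z": -0.06,"twist": 0,"jaw": 0}])

```text
clock: 5.4
eef_pos: [0.5155, -0.063, 0.0525]
tool_rot: [0.389, 0.591, -0.388, 0.59]
ft_force: [-1.4, 0.6, 3.6]
grip_width: 0.0004
```

Key 2 met nothing until 52.5 mm and stayed solid at 3.6 N, so it is the latched one. I still have to tap keys 3 and 4.

Call:
step_arm(series=[{"x": 0,"y": 0,"z": 1.6,"twist": 0,"jaw": 0},{"x": -0.1,"y": -1.5,"z": 1.6,"twist": 0,"jaw": 0},{"x": -0.4,"y": -5,"z": 1.6,"twist": 0,"jaw": 0},{"x": -0.4,"y": -5.1,"z": 1.0,"twist": 0,"jaw": 0},{"x": -0.4,"y": -5.1,"z": 0.6,"twist": 0,"jaw": 0},{"x": -0.4,"y": -5.1,"z": 0.5,"twist": 0,"jaw": 0},{"x": -0.4,"y": -5.1,"z": 0.4,"twist": 0,"jaw": 0},{"x": -0.4,"y": -5.1,"z": 0.4,"twist": 0,"jaw": 0}])

```text
clock: 6.07
eef_pos: [0.5112, -0.1132, 0.056]
tool_rot: [0.389, 0.592, -0.388, 0.59]
ft_force: [-0.3, 0.5, 0.5]
grip_width: -0.0001
```

Call:
step_arm(series=[{"x": 0,"y": 0,"z": -0.08,"twist": 0,"jaw": 0},{"x": 0,"y": 0,"z": -0.08,"twist": 0,"jaw": 0},{"x": 0,"y": 0,"z": -0.08,"twist": 0,"jaw": 0}])

```text
clock: 6.32
eef_pos: [0.5113, -0.1126, 0.0553]
tool_rot: [0.388, 0.592, -0.388, 0.59]
ft_force: [-0.9, -0.1, -1.0]
grip_width: -0.0003
```

Call:
step_arm(series=[{"x": 0,"y": 0,"z": -0.08,"twist": 0,"jaw": 0},{"x": 0,"y": 0,"z": -0.08,"twist": 0,"jaw": 0},{"x": 0,"y": 0,"z": -0.08,"twist": 0,"jaw": 0}])

```text
clock: 6.57
eef_pos: [0.5114, -0.1126, 0.0548]
tool_rot: [0.388, 0.592, -0.388, 0.59]
ft_force: [-0.6, -0.3, 2.0]
grip_width: -0.0001
```

Call:
step_arm(series=[{"x": 0,"y": 0,"z": -0.08,"twist": 0,"jaw": 0},{"x": 0,"y": 0,"z": -0.08,"twist": 0,"jaw": 0},{"x": 0,"y": 0,"z": -0.08,"twist": 0,"jaw": 0}])

```text
clock: 6.82
eef_pos: [0.5114, -0.1126, 0.0541]
tool_rot: [0.389, 0.592, -0.388, 0.59]
ft_force: [-2.0, 0.3, 3.4]
grip_width: -0.0002
```

Key 3 met the finger at 55 mm and yielded, so it is up. Key 4 is next.

Call:
step_arm(series=[{"x": 0,"y": 0,"z": 1.5,"twist": 0,"jaw": 0},{"x": -0.1,"y": -1.5,"z": 1.5,"twist": 0,"jaw": 0},{"x": -0.3,"y": -5,"z": 1.5,"twist": 0,"jaw": 0},{"x": -0.3,"y": -5,"z": 0.9,"twist": 0,"jaw": 0},{"x": -0.3,"y": -5,"z": 0.5,"twist": 0,"jaw": 0},{"x": -0.3,"y": -5,"z": 0.4,"twist": 0,"jaw": 0},{"x": -0.3,"y": -5,"z": 0.3,"twist": 0,"jaw": 0},{"x": -0.3,"y": -5,"z": 0.3,"twist": 0,"jaw": 0}])

```text
clock: 7.48
eef_pos: [0.5081, -0.1617, 0.0566]
tool_rot: [0.388, 0.593, -0.387, 0.59]
ft_force: [-0.0, 0.5, 0.5]
grip_width: -0.0002
```

Call:
step_arm(series=[{"x": 0,"y": 0,"z": -0.08,"twist": 0,"jaw": 0},{"x": 0,"y": 0,"z": -0.08,"twist": 0,"jaw": 0},{"x": 0,"y": 0,"z": -0.08,"twist": 0,"jaw": 0}])

```text
clock: 7.73
eef_pos: [0.5082, -0.1612, 0.0558]
tool_rot: [0.388, 0.593, -0.387, 0.59]
ft_force: [-0.4, 0.8, -0.3]
grip_width: 0.0
```

Call:
step_arm(series=[{"x": 0,"y": 0,"z": -0.08,"twist": 0,"jaw": 0},{"x": 0,"y": 0,"z": -0.08,"twist": 0,"jaw": 0},{"x": 0,"y": 0,"z": -0.08,"twist": 0,"jaw": 0}])

```text
clock: 7.98
eef_pos: [0.5084, -0.1611, 0.0552]
tool_rot: [0.388, 0.593, -0.387, 0.59]
ft_force: [-0.2, 0.3, 0.5]
grip_width: -0.0002
```

Call:
step_arm(series=[{"x": 0,"y": 0,"z": -0.08,"twist": 0,"jaw": 0},{"x": 0,"y": 0,"z": -0.08,"twist": 0,"jaw": 0},{"x": 0,"y": 0,"z": -0.08,"twist": 0,"jaw": 0}])

```text
clock: 8.23
eef_pos: [0.5084, -0.1611, 0.0546]
tool_rot: [0.388, 0.593, -0.387, 0.59]
ft_force: [0.4, 0.3, 1.9]
grip_width: -0.0002
```

Call:
step_arm(series=[{"x": 0,"y": 0,"z": -0.05,"twist": 0,"jaw": 0},{"x": 0,"y": 0,"z": -0.05,"twist": 0,"jaw": 0},{"x": 0,"y": 0,"z": -0.05,"twist": 0,"jaw": 0}])

```text
clock: 8.48
eef_pos: [0.5084, -0.1611, 0.0542]
tool_rot: [0.388, 0.593, -0.387, 0.59]
ft_force: [-0.5, 0.7, 2.3]
grip_width: -0.0001
```

Key 4 is up too. I lift off and check from high over the row that key 2 is still down.

Call:
step_arm(series=[{"x": 0,"y": 0,"z": 2,"twist": 0,"jaw": 0},{"x": 0,"y": 0,"z": 5,"twist": 0,"jaw": 0},{"x": 0,"y": 0,"z": 9,"twist": 0,"jaw": 0},{"x": 0,"y": 0,"z": 9,"twist": 0,"jaw": 0},{"x": 0,"y": 0,"z": 9,"twist": 0,"jaw": 0}])

```text
clock: 8.9
eef_pos: [0.5106, -0.1619, 0.1468]
tool_rot: [0.389, 0.59, -0.386, 0.592]
ft_force: [-1.3, -0.3, -1.5]
grip_width: -0.0
```

```bash
cat > chk.py <<'E'
from h import *
o=bot.get_obs();print(o["clock"],o["eef_pos"].round(4),o["ft_force"].round(1))
for n in ["scene","side"]:
    p,d=bot.camera(n);c=bot.camera_info(n);K,R,t=c["camera_matrix"],c["R"],c["t"]
    hsv=cv2.cvtColor(p,cv2.COLOR_RGB2HSV)
    m=((hsv[...,2]>185)&(hsv[...,1]<70)).astype(np.uint8)
    for i,(x,y) in enumerate([(.5187,-.0143),(.516,-.064),(.5116,-.1138),(.508,-.1633)],1):
        q=K@(R@[x,y,.055]+t);u,v=q[:2]/q[2]
        v0,u0=int(v),int(u);ys,xs=np.nonzero(m[v0-8:v0+9,u0-8:u0+9]);ys+=v0-8;xs+=u0-8
        dd=d[ys,xs];g=dd>0
        X=np.linalg.inv(K)@np.stack([xs,ys,xs*0+1])*dd
        W=R.T@(X-t[:,None])
        print(n,i,g.sum(),"z",np.median(W[2][g]).round(4) if g.any() else None)
E
python3 chk.py
```

```text
8.9 [ 0.5106 -0.1619  0.1468] [-1.3 -0.3 -1.5]
scene 1 124 z 0.0547
scene 2 125 z 0.0524
scene 3 151 z 0.0547
scene 4 168 z 0.0547
side 1 0 z None
side 2 0 z None
side 3 200 z 0.0551
side 4 239 z 0.0552
```

Key 2 is still at 52.4 mm and the other three are at 55 mm. I move over key 2.

Call:
step_arm(series=[{"x": 0.2,"y": 3.5,"z": 0,"twist": 0,"jaw": 0},{"x": 0.4,"y": 7,"z": 0,"twist": 0,"jaw": 0},{"x": 0.5,"y": 9.8,"z": 0,"twist": 0,"jaw": 0},{"x": 0.5,"y": 9.8,"z": -3,"twist": 0,"jaw": 0},{"x": 0.5,"y": 9.8,"z": -6,"twist": 0,"jaw": 0},{"x": 0.5,"y": 9.8,"z": -8.5,"twist": 0,"jaw": 0},{"x": 0.5,"y": 9.8,"z": -8.5,"twist": 0,"jaw": 0},{"x": 0.5,"y": 9.8,"z": -8.5,"twist": 0,"jaw": 0}])

```text
clock: 9.67
eef_pos: [0.5105, -0.0627, 0.0563]
tool_rot: [0.387, 0.595, -0.388, 0.588]
ft_force: [0.1, 0.0, 1.0]
grip_width: 0.0001
```

Call:
step_arm(series=[{"x": 0.5,"y": -0.05,"z": 0.2,"twist": 0,"jaw": 0},{"x": 0.5,"y": -0.05,"z": 0.2,"twist": 0,"jaw": 0},{"x": 0.5,"y": -0.05,"z": 0.2,"twist": 0,"jaw": 0}])

```text
clock: 9.92
eef_pos: [0.517, -0.0635, 0.0598]
tool_rot: [0.387, 0.594, -0.388, 0.589]
ft_force: [1.0, -1.2, -0.2]
grip_width: 0.0002
```

Centred on key 2. I press to about 49.5 mm, past the latch point at 50.5.

Call:
step_arm(series=[{"x": -0.1,"y": 0,"z": -0.3,"twist": 0,"jaw": 0},{"x": -0.1,"y": 0,"z": -0.6,"twist": 0,"jaw": 0},{"x": -0.1,"y": 0,"z": -0.8,"twist": 0,"jaw": 0},{"x": -0.1,"y": 0,"z": -0.9,"twist": 0,"jaw": 0},{"x": -0.1,"y": 0,"z": -1.0,"twist": 0,"jaw": 0},{"x": -0.1,"y": 0,"z": -1.0,"twist": 0,"jaw": 0}])

```text
clock: 10.42
eef_pos: [0.5158, -0.0636, 0.0502]
tool_rot: [0.387, 0.594, -0.388, 0.589]
ft_force: [-2.8, -0.1, 7.0]
grip_width: 0.0005
```

Call:
step_arm(series=[{"x": 0,"y": 0,"z": -0.1,"twist": 0,"jaw": 0},{"x": 0,"y": 0,"z": -0.15,"twist": 0,"jaw": 0},{"x": 0,"y": 0,"z": -0.15,"twist": 0,"jaw": 0}])

```text
clock: 10.67
eef_pos: [0.5158, -0.0636, 0.0495]
tool_rot: [0.387, 0.594, -0.388, 0.589]
ft_force: [-1.9, -0.0, 6.6]
grip_width: -0.0001
```

Call:
step_arm(series=[{"x": 0,"y": 0,"z": -0.1,"twist": 0,"jaw": 0},{"x": 0,"y": 0,"z": -0.1,"twist": 0,"jaw": 0},{"x": 0,"y": 0,"z": -0.1,"twist": 0,"jaw": 0}])

```text
clock: 10.92
eef_pos: [0.5158, -0.0636, 0.0494]
tool_rot: [0.388, 0.594, -0.388, 0.589]
ft_force: [-1.5, 0.5, 6.2]
grip_width: -0.0001
```

Call:
step_arm(series=[{"x": 0,"y": 0,"z": 1,"twist": 0,"jaw": 0},{"x": 0,"y": 0,"z": 3,"twist": 0,"jaw": 0},{"x": 0,"y": 0,"z": 7,"twist": 0,"jaw": 0},{"x": -1,"y": -1,"z": 11,"twist": 0,"jaw": 0},{"x": -4,"y": -2,"z": 13,"twist": 0,"jaw": 0},{"x": -8,"y": -2,"z": 13,"twist": 0,"jaw": 0},{"x": -10,"y": -2,"z": 13,"twist": 0,"jaw": 0},{"x": -10,"y": -2,"z": 13,"twist": 0,"jaw": 0},{"x": -10,"y": -2,"z": 13,"twist": 0,"jaw": 0}])

```text
clock: 11.67
eef_pos: [0.4152, -0.0837, 0.1798]
tool_rot: [0.388, 0.593, -0.388, 0.589]
ft_force: [0.5, 0.1, 0.1]
grip_width: -0.0
```

```bash
python3 chk.py; python3 - <<'E'
from h import *
p,d=bot.camera("side");cv2.imwrite("pics/s9.png",p[:,:,::-1])
E
```

```text
11.6667 [ 0.4152 -0.0837  0.1798] [0.5 0.1 0.1]
scene 1 160 z 0.0547
scene 2 160 z 0.0551
scene 3 162 z 0.0546
scene 4 167 z 0.0546
side 1 169 z 0.0552
side 2 191 z 0.055
side 3 216 z 0.0551
side 4 239 z 0.0551
```

View pics/s9.png

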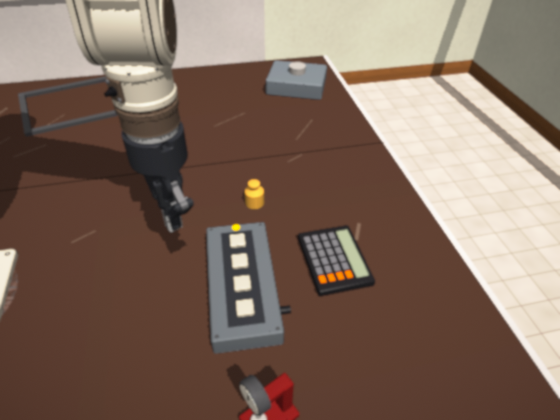

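All four keys read 55 mm in both views. The weight (254,193), calculator (335,258) and gauge (268,400) are where they began, and the arm is clear.

```bash
python3 -c "
from workcell import bot
print(bot.job_done())"
```

```text
the job is handed in; nothing more can be done
None
```

Key 2 from the yellow dot was the latched one; I released it and handed the job in at about 12 s. No verdict was reported.

- **Taps:** I tapped keys 1 to 4 in order with shut fingers, peaking at about 2.3–3.6 N in the readings. Keys 1, 3 and 4 met the finger at about 55 mm and gave no more than about 1 mm. Key 2 met it at 52.5 mm and stayed solid. With the fingers lifted off, depth still showed key 2 at 52.4 mm, so the latch had held.
- **Press:** I pressed key 2 down to about 49.4 mm at 6–7 N and let it go.
- **Last checks:** All four key tops read 54.6–55.2 mm in both camera views. By eye in the side view, the gauge, weight and calculator stand where they began; I did not measure their positions. The arm was clear, with the wrist force near zero. None of these checks failed or disagreed.

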